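# Archive a grain sample

### The job

Archive this grain sample: draw every cassette upward out of the wooden rack by its top edge and stand it fully down in a free slot of the metal carrier. When all of them are in, take the scanner from its holster, point its nose squarely at the middle of the carrier's bar-code label from about 8 cm away and hold it still there for two seconds, then stand it back in the holster, nose down. Also close the glass flask with its stopper, gently and fully home, leave the flask standing upright, and leave the other things on the bench where they are.

Things in the scene. Friction and masses are not known exactly. Their poses are not given: they have to be found in the camera images.
- cassette0: sample cassette: grey plate 70 wide (its x) x 8 thick (its y) x 85 mm tall (its z), about 70 g, with small clear cells in its lower half; origin at the centre of its lower edge, z up the plate. Starts upright in a slot of the wooden rack, its lower 38 mm in the slot; may be absent (None also while held)
- cassette1: sample cassette: grey plate 70 wide (its x) x 8 thick (its y) x 85 mm tall (its z), about 70 g, with small clear cells in its lower half; origin at the centre of its lower edge, z up the plate. Starts upright in a slot of the wooden rack, its lower 38 mm in the slot; may be absent (None also while held)
- cassette2: sample cassette: grey plate 70 wide (its x) x 8 thick (its y) x 85 mm tall (its z), about 70 g, with small clear cells in its lower half; origin at the centre of its lower edge, z up the plate. Starts upright in a slot of the wooden rack, its lower 38 mm in the slot; may be absent (None also while held)
- cassette3: sample cassette: grey plate 70 wide (its x) x 8 thick (its y) x 85 mm tall (its z), about 70 g, with small clear cells in its lower half; origin at the centre of its lower edge, z up the plate. Starts upright in a slot of the wooden rack, its lower 38 mm in the slot; may be absent (None also while held)
- rack: fixed wooden rack, 92 (x) x 190 (y) x 50 mm tall; origin at the centre of its underside. Four slots in a row along its y, at y = -69, -23, 23, 69 mm; each takes a cassette with the cassette's x along the rack's x; slot 12 mm wide, 76 mm long, 38 mm deep, floor 12 mm above the underside
- carrier: fixed aluminium carrier with grey plastic teeth, 92 (x) x 190 (y) x 50 mm tall; origin at the centre of its underside. Four slots at y = -69, -23, 23, 69 mm, each 13 mm wide (y), 76 long (x), 38 deep, floor 12 mm above the underside; each takes one cassette loosely, either way round, the cassette's x along the carrier's x, centred at x = 0. The sloping label is on its -x side
- label: bar-code label, white 50 (y) x 34 mm (x) with dark bars, fixed on the carrier's -x side; origin at the centre of its face, about 32 mm above the bench; z is its outward normal, tilted 0.35 rad from vertical towards the carrier's -x
- holster: fixed black open-topped holster on a 90 x 80 mm foot; origin at the centre of its underside; opening 52 (x) x 44 mm (y), inner floor 6 mm and rim 48 mm above the underside
- scanner: hand scanner, 120 mm tall, about 0.12 kg: black head 44 (x) x 36 (y) x 42 mm tall at its lower end, white handle 32 (x) x 26 (y) mm from there up to 120 mm. Origin at the centre of the nose (the lower face with the window); z runs from the nose up the handle, the beam along -z. Starts in the holster, nose down, axes along the holster's within 0.03 rad
- flask: wide-necked conical glass flask, loose, 0.25 kg, 128 mm tall, foot 96 mm across, narrowing to a straight neck (above 85 mm) 55 mm outside and 48 mm inside; origin at the centre of its underside, z up
- flask_mouth (a point): centre of the flask's mouth, level with its rim
- stopper: rubber stopper, loose, about 70 g: taper 36 mm across at the bottom growing to 43 mm at 22 mm height, above it a flange 56 mm across and 5 mm thick that comes to rest on the flask's rim, above that a grip knob 24 mm across from 27 to 48 mm height; origin at the centre of its underside, z up. Stands on the bench
- reagent: bystander, to be left alone: closed bottle, 48 mm across, 110 mm tall; origin at its underside
- brush: bystander, to be left alone: small brush, 170 mm long; origin at its underside
- dish: bystander, to be left alone: flat white dish, 72 mm across; origin at its underside
- jar: bystander, to be left alone: amber jar, 68 mm across, 100 mm tall; origin at its underside
- sieve: bystander, to be left alone: steel sieve ring, 84 mm across, 30 mm tall; origin at its underside
- weight: bystander, to be left alone: brass weight, 28 mm across, 34 mm tall; origin at its underside
- loupe: bystander, to be left alone: black loupe, 40 mm across, 30 mm tall; origin at its underside
There are look-alikes about, which are no part of the job. Leave any green, purple or turquoise look-alike of the cassette3 alone.

How it is judged:
On the way, in this order (a step that is already met when the one before it is completed fails the run):
1. all cassettes stand in slots of the carrier (x of cassette0 in the frame of carrier between -0.012 and 0.012 m and y of cassette0 in the frame of carrier between -0.085 and 0.085 m and z of cassette0 in the frame of carrier between 0.006 and 0.017 m and angle between each of cassette0, cassette1, cassette2, cassette3's own z axis and vertical below 0.28 rad and x of cassette1 in the frame of carrier between -0.012 and 0.012 m and y of cassette1 in the frame of carrier between -0.085 and 0.085 m and z of cassette1 in the frame of carrier between 0.006 and 0.017 m and x of cassette2 in the frame of carrier between -0.012 and 0.012 m and y of cassette2 in the frame of carrier between -0.085 and 0.085 m and z of cassette2 in the frame of carrier between 0.006 and 0.017 m and x of cassette3 in the frame of carrier between -0.012 and 0.012 m and y of cassette3 in the frame of carrier between -0.085 and 0.085 m and z of cassette3 in the frame of carrier between 0.006 and 0.017 m), for 0.2 s.
2. with the cassettes in the carrier, the scanner is held still, pointing at the label: its beam axis within 16 mm of the label's centre, nose 50 to 120 mm away, within 0.3 rad of square, for 1 s (all of step 1 and x of label in the frame of scanner between -0.016 and 0.016 m and y of label in the frame of scanner between -0.016 and 0.016 m and z of label in the frame of scanner between -0.12 and -0.05 m and angle between the z axis of scanner and the z axis of label, either way round below 0.3 rad and linear speed of scanner below 0.03 m/s and angular speed of scanner below 0.2 rad/s), for 1 s.
At the end, for the whole second after the job is handed in: Cassettes in carrier slots, edge within 5 mm of the floor, tilt under 0.28 rad; scanner nose down in the holster, within 5 mm of its floor; stopper in the neck within 4 mm of fully home, 6 mm of centre, 0.12 rad of straight; flask upright on the bench; all at rest (all of step 1 and horizontal distance between scanner and holster below 0.012 m and z of scanner in the frame of holster between 0.002 and 0.011 m and angle between scanner's own z axis and vertical below 0.2 rad and z of stopper in the frame of flask between 0.1 and 0.11 m and x of stopper in the frame of flask between -0.006 and 0.006 m and y of stopper in the frame of flask between -0.006 and 0.006 m and angle between the z axis of stopper and the z axis of flask, either way round below 0.12 rad and angle between flask's own z axis and vertical below 0.1 rad and height (world z) of flask below 0.01 m and linear speed of each of flask, stopper, scanner, cassette0, cassette1, cassette2, cassette3 below 0.02 m/s); the robot touches nothing.
It fails at once if another thing on the bench is pushed more than 4 cm (distance of any of reagent, brush, dish, jar, sieve, weight, loupe from where it was at the start of the episode above 0.04 m).
It fails at once if the stopper is forced into the glass flask (over 45 N) (contact force between stopper and flask above 45 N).
Of cassette0, cassette1, cassette2, cassette3 only 2 to 4 are there at a start; the rules pass over those that are not, and their reading is None.
At some moment in a run one of flask, stopper may be knocked a few centimetres aside while the robot is not near it.
It also fails if it takes over 210 s, if anything falls off the work surface, if the arm or the gripper's body presses on something with over 40 N, if the wrist force passes 120 N, or if a joint passes its speed limit or range.

### The arm

A 7-joint arm with a two-finger parallel gripper is mounted at the origin on the work surface. World frame = base frame: x ahead of the robot, y to its left, z up, the work surface at z = 0. Lengths are in m, angles in rad, forces in N, time in s.
With the tool pointing down it reaches from about 0.425 to 0.95 m from the base axis. Payload 4.7 kg.
Tool frame: the origin (TCP) lies on the centre line of the jaws, within the pads' length; the fingertips stand robot.nose_length ahead of it and the grasp point (between the pads) lies 8 mm behind it (robot.nose_length is the distance from the TCP to the fingertips, in m); z points along the fingers, y is the line along which they close (so a half turn about z gives the same grasp; the last joint's range is limited). The gripper opens to 85 mm and grips with 20 to 120 N. Pads are 22 mm wide; open, the fingers measure 114 mm over their backs; the gripper's body (76 mm by 85 mm) begins 54 mm behind the grasp point. The pads swing forward as they close: fully open they stand 13 mm farther back than shut.
Start: joints at [-1.308, 0.469, -0.049, 1.532, 0.024, 1.141, -0.082], TCP at [0.194, 0.646, 0.21] pointing down, gripper open.
Joint ranges: [-2.59, 2.59], [-0.33, 1.99], [-1.39, 1.29], [0.1, 2.45], [-1.04, 4.18], [0.21, 1.99], [-2.66, 2.66]. Speed limits (rad/s): [2.57, 2.57, 3.14, 3.14, 3.14, 3.14, 3.14].

### API

Orientations are given as [roll, pitch, yaw] about the fixed x, y, z axes, in that order (R = Rz(yaw) Ry(pitch) Rx(roll)).
In Python, from plant import robot gives the robot as it stands. Calls block until the motion is done:
- robot.goto(position, orientation): joint-space move of the TCP to a pose.
- robot.move_straight(position, vel=0.15, attitude=None, contact_N=None): straight line of the TCP; attitude=None keeps the orientation; vel is the mean speed in m/s. With contact_N (N) it stops when the force on the tool has changed by that much, and returns True; else False.
- robot.move_joints(angles): joint-space move.
- robot.grip(opening, strength=None): opening from 0.0 (shut) to 1.0 (fully open); strength is the grip in N (None keeps the last); returns when the fingers have stopped.
- robot.sleep(seconds).
- robot.inverse_kinematics(position, orientation): joint angles nearest the present ones, or None.
- robot.sense(): the state.
- robot.grab_frame(name): name is "side" or "top" or "wrist"; returns a dict with "image" (480x640x3 uint8, red, green, blue), "range_z" (480x640 float32, m along the optical axis (not along the pixel's ray), 0 where there is no reading), "fx", "fy", "cx", "cy" (pixels), "R" (3x3) and "t" (3): a world point X has camera coordinates R X + t. Camera axes: x right, y down, z forward; pixel columns grow to the right and rows downward; lengths in m; the calibration is good to about 2 mm. A picture is of the moment at which its call begins.
A pose or a line that the arm cannot do raises robot.IKError and nothing moves.
- robot.close_job(): hands the job in; it is judged then, once.
The state is a dict: "t": time; "joint_pos": joint angles; "joint_velocities": joint speeds; "effort": joint torques, N m; "tcp_pos": TCP position; "tcp_rot": TCP orientation; "wrist_force": force on the tool from outside, world axes, zero at the start; "torque": the same for the moment, N m; "opening": opening from 0.0 (shut) to 1.0 (fully open); "gripper_force": force on a finger pad.
Only numpy, scipy, OpenCV 4.12 (cv2) and the standard library are available. Lean on these libraries where they do the work, as an engineer would, in place of code of your own. Each camera call takes 0.05 s, during which the arm holds its last target. There are 200 camera calls.

## Working session

There is one attempt and no reset: what is moved stays moved. The work goes in short steps, each a Python script; the robot and the scene stay as the last script left them, time stands still between calls to the robot, and variables do not carry over. Pictures are saved under pics/ and viewed, at most 14 in all, crops included, and the job is handed in when it is done.

```bash
mkdir -p pics; ls; python3 - <<'E'
from plant import robot
import cv2, numpy as np
print(robot.nose_length, robot.sense()['t'],robot.sense()['tcp_rot'])
for n in ("top","side"):
    f=robot.grab_frame(n); np.savez(f"pics/{n}0.npz",**f)
    cv2.imwrite(f"pics/{n}0.png",f["image"][:,:,::-1])
    print(n,f["fx"],f["cx"],f["cy"],f["R"].round(3).tolist(),f["t"], (-f["R"].T@f["t"]).round(3), (f["range_z"]>0).mean())
E
```

```text
pics
0.011 0.0 [-3.13959628e+00  5.43190709e-05  2.84985610e+00]
top 505.24907684007434 314.32247892602146 239.18438636664368 [[-0.026, -0.999, 0.023], [-0.993, 0.023, -0.114], [0.114, -0.026, -0.993]] [-0.0247885   0.60992904  0.95058607] [ 0.497 -0.014  1.014] 0.9959440104166667
side 577.4618101305085 313.9328881729626 246.7009268563983 [[0.93, -0.367, 0.009], [-0.231, -0.604, -0.763], [0.285, 0.707, -0.647]] [-0.54830666  0.22607869  0.95414173] [ 0.29  -0.74   0.794] 0.9957454427083333
```

View pics/top0.png

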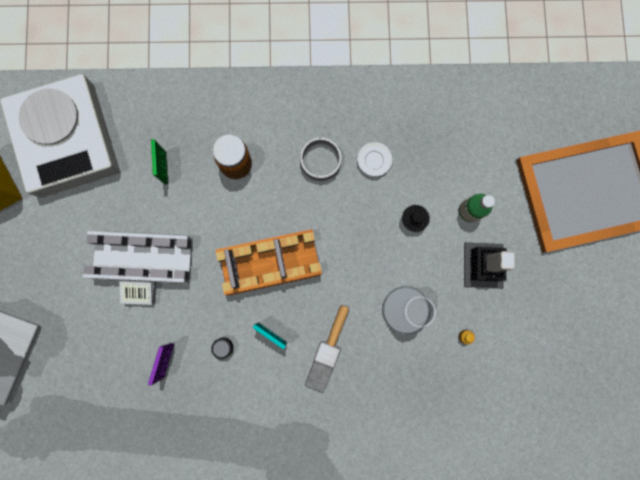

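View pics/side0.png

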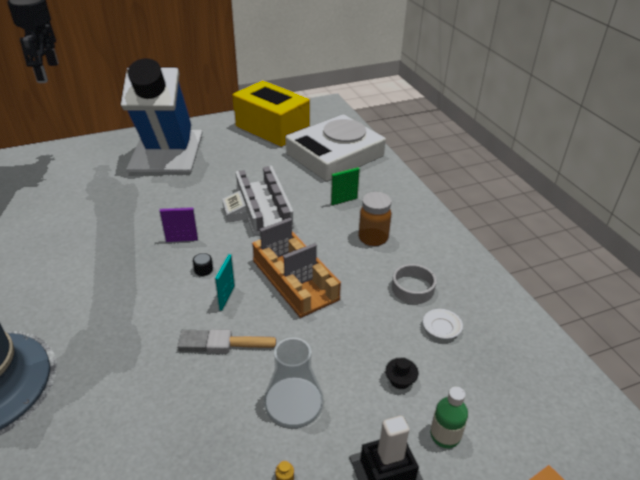

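The top view shows the carrier at about (140,258), with its label at (136,292) facing -x. The rack is at (270,262), with two cassettes at (231,268) and (280,258). The stopper is at (416,218), the flask foot at (405,310) and the scanner in its holster at (490,262). I'll deproject the depth images next.

```bash
cat > h.py <<'E'
import numpy as np, cv2
from plant import robot
def cloud(f):
    v,u=np.mgrid[0:480,0:640]; z=f["range_z"]
    c=np.stack([(u-f["cx"])/f["fx"]*z,(v-f["cy"])/f["fy"]*z,z],-1)
    P=(c-f["t"])@f["R"]; P[z<=0]=np.nan   # R^T (c-t)
    return P
def pick(P,box,zr,extra=None):
    """box = x0,x1,y0,y1 world"""
    m=(P[...,0]>box[0])&(P[...,0]<box[1])&(P[...,1]>box[2])&(P[...,1]<box[3])&(P[...,2]>zr[0])&(P[...,2]<zr[1])
    if extra is not None: m&=extra
    return P[m]
def rect(p):
    (cx,cy),(w,h),a=cv2.minAreaRect((p[:,:2]*1000).astype(np.float32))
    if w<h: w,h,a=h,w,a+90
    return np.round([cx/1000,cy/1000,w/1000,h/1000],4),round(((a+90)%180)-90,1)  # long axis angle deg
E
cat > m.py <<'E'
from h import *
for n in ("top","side"):
    f=dict(np.load(f"pics/{n}0.npz")); P=cloud(f)
    hsv=cv2.cvtColor(f["image"],cv2.COLOR_RGB2HSV); sat=hsv[...,1]; val=hsv[...,2]
    print(n)
    if n=="top":
        for u,v in [(140,258),(270,262),(231,268),(280,258),(416,218),(405,310),(420,312),(490,262),(505,262),(136,292),(222,348),(320,157)]: print((u,v),P[v,u].round(3))
    print("bench z",np.nanmedian(pick(P,(.3,.7,-.3,.3),(-.02,.02))[:,2]))
    for nm,b,zr,ex in [("carrier",(.33,.6,.22,.5),(.04,.06),None),("rack",(.33,.6,-.02,.21),(.043,.06),None),
        ("casA",(.35,.6,-.02,.1),(.07,.11),None),("casB",(.35,.6,.1,.21),(.07,.11),None),
        ("stopflange",(.5,.68,-.27,-.16),(.02,.031),None),("stopknob",(.5,.68,-.27,-.16),(.04,.06),None),
        ("holsterrim",(.4,.56,-.45,-.3),(.042,.055),None),("scantop",(.4,.56,-.45,-.3),(.115,.14),None),
        ("flaskrim",(.3,.5,-.3,-.1),(.118,.14),None),("flaskfoot",(.3,.5,-.3,-.1),(.004,.05),None)]:
        p=pick(P,b,zr,ex)
        if len(p)>4: print(nm,len(p),*rect(p),"med",np.median(p,0).round(4))
        else: print(nm,len(p))
E
python3 m.py
```

```text
top
(140, 258) [0.582 0.305 0.012]
(270, 262) [0.568 0.049 0.011]
(231, 268) [0.553 0.114 0.097]
(280, 258) [0.569 0.025 0.097]
(416, 218) [ 0.645 -0.238  0.046]
(405, 310) [ 0.471 -0.192  0.128]
(420, 312) [ 0.462 -0.247  0.006]
(490, 262) [ 0.554 -0.367  0.075]
(505, 262) [ 0.55  -0.376  0.122]
(136, 292) [0.515 0.306 0.03 ]
(222, 348) [0.405 0.141 0.031]
(320, 157) [ 0.783 -0.057  0.   ]
bench z -0.0003002170267201762
carrier 1068 [0.4654 0.2893 0.2425 0.1845] 11.7 med [0.548  0.3021 0.0494]
rack 1381 [0.5057 0.0953 0.2297 0.189 ] 89.6 med [0.5408 0.079  0.0494]
casA 365 [0.5025 0.0475 0.1936 0.0601] -1.3 med [0.4459 0.0306 0.0865]
casB 234 [0.5524 0.1168 0.0693 0.0084] 10.9 med [0.552  0.1159 0.0955]
stopflange 519 [ 0.5854 -0.2319  0.1804  0.0554] -9.5 med [ 0.6422 -0.2365  0.0261]
stopknob 170 [ 0.577  -0.2333  0.1644  0.0367] -12.3 med [ 0.6432 -0.237   0.0468]
holsterrim 310 [ 0.5398 -0.3799  0.0581  0.0386] 86.6 med [ 0.5342 -0.3684  0.047 ]
scantop 199 [ 0.5485 -0.3793  0.0272  0.0217] 87.4 med [ 0.5484 -0.3784  0.1246]
flaskrim 257 [ 0.4673 -0.2183  0.0543  0.0538] 88.3 me
[... 232 characters left out ...]
.5028 0.0954 0.2295 0.1949] 89.7 med [0.5387 0.0587 0.049 ]
casA 631 [0.503  0.0457 0.1945 0.0618] -1.1 med [0.5487 0.0249 0.0833]
casB 411 [0.5527 0.116  0.0707 0.0123] 11.7 med [0.5515 0.1138 0.0865]
stopflange 568 [ 0.5895 -0.234   0.1731  0.0553] -8.3 med [ 0.6392 -0.25    0.0256]
stopknob 177 [ 0.5793 -0.2384  0.1589  0.0225] -4.6 med [ 0.6452 -0.2441  0.0462]
holsterrim 702 [ 0.5404 -0.3808  0.0579  0.0415] 86.5 med [ 0.5348 -0.3923  0.0464]
scantop 366 [ 0.5487 -0.3826  0.0257  0.0244] 85.8 med [ 0.5471 -0.385   0.1237]
flaskrim 446 [ 0.4669 -0.2196  0.0552  0.0547] -76.9 med [ 0.4663 -0.2212  0.125 ]
flaskfoot 1409 [ 0.4047 -0.1849  0.1866  0.1695] -80.1 med [ 0.4518 -0.2541  0.0274]
```

```bash
cat > m2.py <<'E'
from h import *
for n in ("top","side"):
    f=dict(np.load(f"pics/{n}0.npz")); P=cloud(f); print(n)
    for nm,b,zr in [("carrier",(.5,.66,.19,.42),(.04,.06)),("carrierlow",(.5,.66,.19,.42),(.008,.06)),("rack",(.47,.66,-.06,.185),(.043,.06)),
        ("casA",(.5,.65,0,.06),(.07,.11)),("casAtop",(.5,.65,0,.06),(.092,.11)),("casBtop",(.5,.6,.09,.15),(.092,.11)),
        ("label",(.47,.53,.24,.38),(.018,.042)),
        ("stopflange",(.6,.68,-.28,-.2),(.02,.031)),("stopknob",(.6,.68,-.28,-.2),(.04,.06)),
        ("holsterrim",(.49,.59,-.45,-.32),(.042,.055)),("holsterfoot",(.45,.63,-.47,-.3),(.004,.012)),("scantop",(.5,.6,-.45,-.3),(.118,.14)),("scanhandle",(.5,.6,-.45,-.3),(.06,.14)),
        ("flaskrim",(.4,.52,-.28,-.16),(.12,.14)),("flaskfoot",(.4,.54,-.29,-.15),(.006,.05))]:
        p=pick(P,b,zr)
        if len(p)>4: print(nm,len(p),*rect(p),"med",np.median(p,0).round(4))
    p=pick(P,(.47,.53,.24,.38),(.018,.042)); c=p.mean(0); print("label n",np.linalg.svd(p-c)[2][2].round(3)) if len(p)<4000 else 0
E
python3 m2.py
```

```text
top
carrier 2069 [0.5776 0.3021 0.1916 0.0983] 85.9 med [0.5665 0.3024 0.0491]
carrierlow 5383 [0.5627 0.303  0.1917 0.1283] 86.0 med [0.5763 0.3008 0.0296]
rack 1943 [0.567  0.0496 0.1899 0.0883] -79.2 med [0.5597 0.0499 0.0493]
casA 180 [0.5696 0.0267 0.0696 0.008 ] 10.9 med [0.5692 0.0268 0.0961]
casAtop 168 [0.5699 0.0267 0.069  0.008 ] 10.9 med [0.5702 0.0268 0.0962]
casBtop 180 [0.5525 0.1169 0.069  0.0083] 10.6 med [0.5523 0.1163 0.0963]
label 646 [0.5116 0.3075 0.0634 0.0382] 88.5 med [0.5116 0.3041 0.0302]
stopflange 469 [ 0.6471 -0.2422  0.0546  0.0546] 85.5 med [ 0.6455 -0.2396  0.0262]
stopknob 120 [ 0.6478 -0.2416  0.0223  0.0223] -3.7 med [ 0.647  -0.2411  0.0468]
holsterrim 502 [ 0.5524 -0.3809  0.0642  0.0583] -4.1 med [ 0.5481 -0.369   0.047 ]
holsterfoot 584 [ 0.5378 -0.3809  0.1698  0.1619] 3.1 med [ 0.535  -0.3588  0.0059]
scantop 262 [ 0.5531 -0.38    0.031   0.026 ] -3.1 med [ 0.5529 -0.379   0.1245]
scanhandle 482 [ 0.5529 -0.3795  0.0323  0.0264] -6.4 med [ 0.5521 -0.3712  0.1211]
flaskrim 241 [ 0.4673 -0.2183  0.0543  0.0538] 88.3 med [ 0.4671 -0.2204  0.1267
[... 637 characters left out ...]

stopflange 549 [ 0.647  -0.244   0.0549  0.0545] 49.3 med [ 0.6406 -0.251   0.0256]
stopknob 159 [ 0.6473 -0.244   0.0234  0.0218] 5.4 med [ 0.6464 -0.245   0.0462]
holsterrim 962 [ 0.5521 -0.3817  0.0654  0.0579] -4.5 med [ 0.5401 -0.3941  0.0464]
holsterfoot 239 [ 0.5465 -0.3833  0.109   0.0409] -39.5 med [ 0.5175 -0.3636  0.0053]
scantop 433 [ 0.5524 -0.3827  0.0317  0.0258] -3.4 med [ 0.5513 -0.3845  0.1239]
scanhandle 1077 [ 0.5519 -0.3829  0.0322  0.0266] -5.0 med [ 0.5476 -0.3913  0.1093]
flaskrim 386 [ 0.4669 -0.2196  0.0552  0.0547] -76.9 med [ 0.4665 -0.2223  0.1256]
flaskfoot 1426 [ 0.4621 -0.2375  0.0953  0.0627] -13.3 med [ 0.4532 -0.2533  0.0283]
label n [ 0.336  0.061 -0.94 ]
```

```bash
cat >> h.py <<'E'
D=np.pi/180
def down(yawdeg): return [np.pi,0,yawdeg*D]
def st():
    s=robot.sense(); print("t",round(s["t"],1),"tcp",np.round(s["tcp_pos"],4),"open",round(s["opening"],3),"F",np.round(s["wrist_force"],1),"gf",np.round(s["gripper_force"],1)); return s
E
python3 - <<'E'
from h import *
for p,y in [((.552,.116,.25),10.9),((.57,.026,.08),10.9),((.575,.3,.25),-4),((.575,.37,.08),-4),((.552,-.381,.12),-4),((.552,-.381,.3),86),((.47,-.22,.2),0),((.647,-.243,.04),0)]:
    for k in (0,180):
        q=robot.inverse_kinematics(p,down(y+k)); print(p,y+k,None if q is None else np.round(q,2))
robot.goto((.575,.26,.33),down(176)); st()
f=robot.grab_frame("wrist"); np.savez("pics/w1.npz",**f); cv2.imwrite("pics/w1.png",f["image"][:,:,::-1]); print(f["R"].round(2).tolist(),(-f["R"].T@f["t"]).round(3),f["fx"])
E
```

```text
(0.552, 0.116, 0.25) 10.9 [-0.84  0.29  0.7   1.78 -0.21  1.14 -1.45]
(0.552, 0.116, 0.25) 190.9 [-0.49  0.25  0.26  1.76 -0.07  1.13  1.55]
(0.57, 0.026, 0.08) 10.9 [-0.62  0.52  0.67  1.94 -0.43  0.83 -1.09]
(0.57, 0.026, 0.08) 190.9 [-0.31  0.45  0.25  1.92 -0.15  0.78  1.79]
(0.575, 0.3, 0.25) -4 [-1.01  0.45  0.67  1.58 -0.29  1.21 -1.93]
(0.575, 0.3, 0.25) 176 [-0.61  0.39  0.08  1.56 -0.03  1.19  0.98]
(0.575, 0.37, 0.08) -4 [-1.04  0.68  0.62  1.66 -0.46  0.96 -1.9 ]
(0.575, 0.37, 0.08) 176 [-0.64  0.6   0.01  1.63 -0.01  0.91  0.87]
(0.552, -0.381, 0.12) -4 [-0.04  0.71  0.91  1.67 -0.62  1.08 -0.58]
(0.552, -0.381, 0.12) 176 [-0.05  0.72  0.93  1.67 -0.64  1.09  2.58]
(0.552, -0.381, 0.3) 86 [-0.14  0.62  1.15  1.47 -0.56  1.42  0.95]
(0.552, -0.381, 0.3) 266 [-0.13  0.6   1.11  1.47 -0.54  1.41 -2.21]
(0.47, -0.22, 0.2) 0 [-0.39  0.3   0.93  1.95 -0.28  1.02 -0.91]
(0.47, -0.22, 0.2) 180 [-0.51  0.37  1.11  1.95 -0.38  1.05  2.34]
(0.647, -0.243, 0.04) 0 [-0.29  0.89  0.98  1.67 -0.83  1.05 -0.62]
(0.647, -0.243, 0.04) 180 [ 0.02  0.69  0.43  1.65 -0.35  0.87  2.15]
t 2.1 tcp [0.5743 0.2615 0.3296] open 0.996 F [ 0.4 -0.1 -0.5] gf 0.0
[[0.07, 1.0, -0.0], [0.96, -0.06, 0.28], [0.28, -0.02, -0.96]] [0.503 0.266 0.494] 415.07420830198686
```

View pics/w1.png

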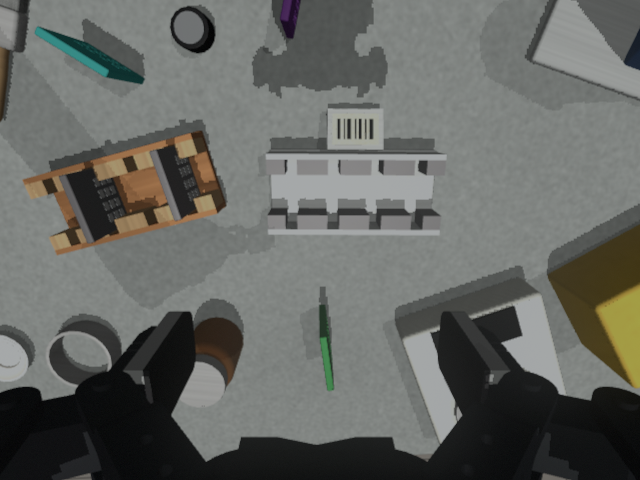

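The wrist view shows the empty carrier at px (268–445, 150–235), with its label at (355,128). The rack is at the left with both cassettes. I'll measure the same features in this frame and find the tooth gaps.

```bash
cat > m3.py <<'E'
from h import *
for n in ("w1","top0","side0"):
    f=dict(np.load(f"pics/{n}.npz")); P=cloud(f); print(n)
    for nm,b,zr in [("carrier",(.52,.66,.19,.42),(.043,.06)),("rack",(.47,.66,-.06,.185),(.043,.06)),
        ("casAtop",(.5,.65,0,.06),(.092,.11)),("casBtop",(.5,.6,.09,.15),(.092,.11))]:
        p=pick(P,b,zr)
        if len(p)>4: print(nm,len(p),*rect(p),"med",np.median(p,0).round(4))
    # white label by colour
    hsv=cv2.cvtColor(f["image"],cv2.COLOR_RGB2HSV)
    p=pick(P,(.49,.53,.24,.38),(.02,.043)); c=(p.min(0)+p.max(0))/2; print("label",c.round(4),np.ptp(p,0).round(3),"n",np.linalg.svd(p-p.mean(0))[2][2].round(3))
    p=pick(P,(.5,.66,.19,.42),(.044,.055)); a=-4*D; R=np.array([[np.cos(a),-np.sin(a)],[np.sin(a),np.cos(a)]])
    q=(p[:,:2]-[.575,.302])@R; h,e=np.histogram(q[:,1],np.arange(-.1,.101,.002)); print("y",h.tolist())
    h,e=np.histogram(q[:,0],np.arange(-.07,.061,.004)); print("x",h.tolist())
E
python3 m3.py
```

```text
w1
carrier 6161 [0.5864 0.3018 0.1905 0.0887] 85.9 med [0.5662 0.3031 0.0502]
rack 5895 [0.5708 0.049  0.1914 0.0882] -79.1 med [0.5611 0.0522 0.0506]
casAtop 763 [0.5735 0.0268 0.0696 0.0095] 10.8 med [0.5721 0.0275 0.0971]
casBtop 715 [0.5562 0.1171 0.0697 0.009 ] 10.9 med [0.5544 0.1175 0.0971]
label [0.5124 0.3066 0.0295] [0.035 0.062 0.018] n [ 0.358 -0.021 -0.933]
y [0, 0, 35, 76, 74, 74, 79, 81, 76, 71, 75, 83, 55, 25, 26, 15, 22, 25, 24, 83, 64, 81, 83, 83, 82, 71, 54, 82, 82, 84, 82, 63, 83, 84, 76, 43, 16, 25, 25, 24, 24, 47, 73, 76, 77, 81, 77, 73, 78, 81, 80, 83, 74, 76, 73, 82, 79, 78, 44, 26, 25, 26, 25, 25, 57, 83, 79, 78, 79, 82, 77, 80, 79, 84, 80, 79, 79, 81, 74, 83, 82, 46, 25, 25, 26, 28, 24, 65, 84, 81, 80, 75, 79, 82, 73, 76, 84, 46, 0, 0]
x [0, 0, 0, 0, 0, 0, 0, 0, 0, 572, 661, 526, 530, 505, 385, 0, 0, 0, 0, 0, 0, 0, 0, 0, 0, 253, 440, 476, 429, 565, 573, 189]
top0
carrier 1997 [0.5826 0.3018 0.1916 0.0882] 85.9 med [0.5983 0.3023 0.0492]
rack 1943 [0.567  0.0496 0.1899 0.0883] -79.2 med [0.5597 0.0499 0.0493]
casAtop 168 [0.5699 0.0267 0.069  0.008 ] 10.9 med
[... 819 characters left out ...]
4 0.0487]
casAtop 146 [0.5687 0.026  0.0688 0.0136] 13.0 med [0.5689 0.0244 0.0952]
casBtop 129 [0.5528 0.1163 0.0698 0.0119] 12.2 med [0.5513 0.1154 0.0954]
label [0.5106 0.3054 0.0302] [0.039 0.066 0.02 ] n [ 0.342  0.035 -0.939]
y [3, 7, 17, 20, 14, 14, 12, 17, 9, 10, 15, 8, 8, 5, 3, 2, 10, 7, 13, 13, 18, 14, 10, 12, 7, 8, 13, 12, 12, 13, 7, 11, 12, 12, 10, 7, 5, 4, 1, 5, 8, 18, 12, 13, 12, 12, 10, 11, 13, 8, 14, 8, 11, 10, 12, 11, 7, 10, 7, 5, 4, 4, 4, 6, 16, 15, 5, 18, 9, 14, 5, 7, 10, 12, 10, 7, 10, 14, 8, 11, 5, 5, 5, 3, 1, 1, 4, 16, 12, 14, 7, 11, 10, 10, 9, 8, 3, 13, 1, 0]
x [0, 0, 0, 0, 0, 0, 0, 0, 74, 87, 73, 80, 82, 71, 3, 0, 0, 0, 0, 0, 0, 0, 0, 0, 18, 81, 76, 74, 85, 89, 46, 0]
```

```bash
cat >> h.py <<'E'
CAR=np.array([.5826,.3018]); CYAW=-4.1
def slot(s): a=CYAW*D; return CAR+s*np.array([-np.sin(a),np.cos(a)])
def fetch(c,s):
    robot.grip(.4,40)
    robot.goto((*c,.2),down(190.9)); robot.move_straight((*c,.10)); st()
    robot.move_straight((*c,.078),vel=.06,contact_N=10); st()
    robot.grip(0,40); g=st(); z0=g["tcp_pos"][2]
    robot.move_straight((*c,.21),vel=.12); st()
    x=slot(s); robot.goto((*x,.21),down(180+CYAW)); robot.move_straight((*x,.135),vel=.12); robot.sleep(.3); st()
    return x,z0
def lower(x,z0):
    hit=robot.move_straight((*x,z0+.0015),vel=.04,contact_N=8); print("hit",hit); return st()
E
python3 - <<'E'
from h import *
x,z0=fetch((.5525,.1167),.069)
print(z0)
f=robot.grab_frame("wrist"); cv2.imwrite("pics/w2.png",f["image"][:,:,::-1]); np.savez("pics/w2.npz",**f)
E
```

```text
t 4.3 tcp [0.5535 0.1174 0.101 ] open 0.401 F [ 1. -1.  0.] gf 0.0
t 4.8 tcp [0.5523 0.1166 0.0776] open 0.4 F [-0.5  0.4  0.2] gf 0.0
t 5.3 tcp [0.5526 0.1167 0.0782] open 0.004 F [-0.1  0.   0.4] gf 0.0
t 6.5 tcp [0.5519 0.1166 0.2091] open -0.001 F [-0.5  0.7  0.4] gf 0.0
t 8.6 tcp [0.5878 0.3708 0.1357] open 0.002 F [-0.9  0.3  0.4] gf 0.0
0.07819340283126022
```

View pics/w2.png

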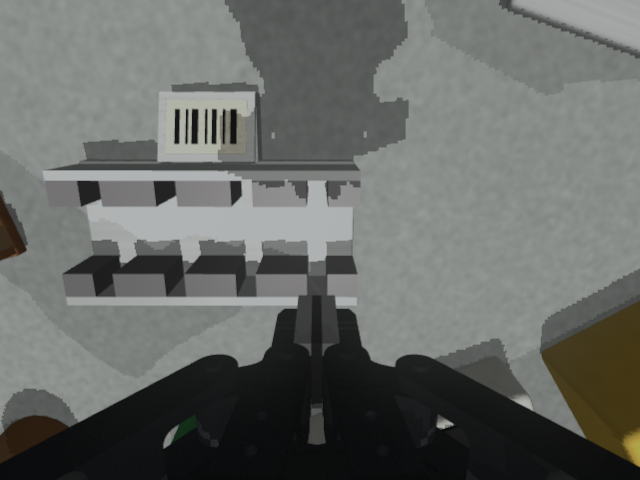

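The gripper reads fully shut with nothing held: the jaws at (317,320) look empty, and the carrier is clear. I'll check where the cassette went.

```bash
python3 - <<'E'
from h import *
robot.move_straight((.5875,.3706,.2))
a=robot.grab_frame("top"); b=robot.grab_frame("side")
np.savez("pics/top3.npz",**a)
A=cv2.resize(a["image"][200:320,60:340],(700,300)); B=cv2.resize(b["image"][130:330,180:380],(300,300))
cv2.imwrite("pics/c3.png",np.hstack([A[:, :480],B])[:,:,::-1])
P=cloud(a); p=pick(P,(.5,.6,.09,.15),(.07,.11)); print(len(p),rect(p) if len(p) else 0)
E
```

```text
234 (array([0.5523, 0.117 , 0.0691, 0.0086]), 10.6)
```

View pics/c3.png

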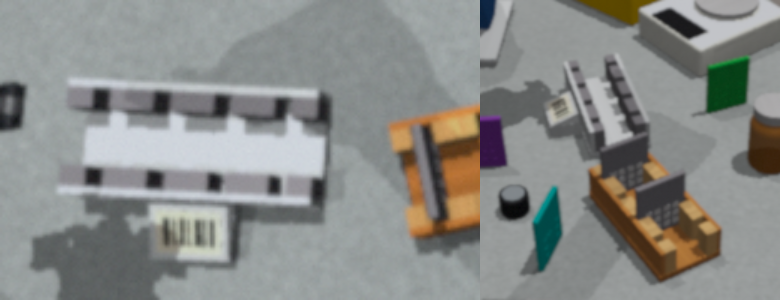

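```bash
python3 - <<'E'
from h import *
f=dict(np.load("pics/w2.npz")); P=cloud(f)
for X in ([.5878,.3708,.1357],[.5878,.3708,.1247],[.5878,.3708,.1437]):
    c=f["R"]@np.array(X)+f["t"]; print("tcp px",f["fx"]*c[0]/c[2]+f["cx"],f["fy"]*c[1]/c[2]+f["cy"],c[2])
for u,v in [(317,298),(305,300),(330,300),(317,320),(305,320),(330,320),(317,345),(317,400),(290,315),(345,315)]: print((u,v),P[v,u].round(4),f["range_z"][v,u])
s=st(); print(s["tcp_rot"])
E
```

```text
tcp px 317.58252050349466 291.594169387304 0.1776803775689524
tcp px 317.5147978481867 281.81216623100096 0.1882190794785417
tcp px 317.637046733354 299.47005302123455 0.17001586708925112
(317, 298) [0.5785 0.3712 0.1627] 0.14912835
(305, 300) [0.5777 0.367  0.1654] 0.14643036
(330, 300) [0.5776 0.3758 0.167 ] 0.14466663
(317, 320) [0.5781 0.3712 0.1804] 0.1320789
(305, 320) [0.5774 0.3674 0.1812] 0.13119283
(330, 320) [0.5788 0.3753 0.1795] 0.13311027
(317, 345) [0.5781 0.3711 0.1954] 0.117704526
(317, 400) [0.5975 0.3698 0.1941] 0.12455554
(290, 315) [0.5813 0.3616 0.1692] 0.14386487
(345, 315) [0.5828 0.3806 0.1689] 0.14426783
t 9.3 tcp [0.5866 0.3701 0.1983] open 0.002 F [ 0.3 -0.6 -0.5] gf 0.0
[-3.13978465e+00 -2.29928092e-03  3.07010876e+00]
```

```bash
python3 - <<'E'
from h import *
f=dict(np.load("pics/side0.npz")); P=cloud(f)
p=pick(P,(.1,.3,.55,.75),(.1,.6)); print("start TCP .194,.646,.21", len(p), p[np.argsort(p[:,2])[:400:40]].round(3))
for o in (0.,.5,1.):
    robot.grip(o); g=robot.grab_frame("side"); P=cloud(g)
    p=pick(P,(.5,.68,.29,.45),(.11,.35)); i=np.argsort(p[:,2])[:60:10]; print(o,len(p)); print(p[i].round(3).tolist())
    w=robot.grab_frame("wrist"); Q=cloud(w); p=pick(Q,(.55,.62,.29,.45),(.11,.35)); i=np.argsort(p[:,2])[:60:10]; print("w",len(p),p[i].round(3).tolist())
    pk=pick(Q,(.5,.66,.19,.42),(.03,.07)); print("carrier top z",np.percentile(pk[:,2],[90,98]).round(4))
st()
cv2.imwrite("pics/s4.png",cv2.resize(g["image"][60:260,160:400],(720,600))[:,:,::-1])
E
```

```text
start TCP .194,.646,.21 2452 [[0.173 0.608 0.24 ]
 [0.185 0.592 0.248]
 [0.196 0.691 0.253]
 [0.177 0.595 0.257]
 [0.209 0.684 0.261]
 [0.212 0.684 0.265]
 [0.209 0.687 0.269]
 [0.19  0.595 0.273]
 [0.209 0.683 0.278]
 [0.184 0.592 0.282]]
0.0 942
[[0.589, 0.366, 0.218], [0.581, 0.361, 0.222], [0.576, 0.371, 0.225], [0.576, 0.379, 0.228], [0.578, 0.363, 0.231], [0.588, 0.36, 0.233]]
w 58847 [[0.578, 0.365, 0.224], [0.578, 0.377, 0.225], [0.578, 0.373, 0.225], [0.577, 0.368, 0.226], [0.577, 0.365, 0.226], [0.578, 0.371, 0.226]]
carrier top z [0.0511 0.0517]
0.5 1065
[[0.581, 0.347, 0.222], [0.574, 0.344, 0.225], [0.593, 0.341, 0.227], [0.584, 0.391, 0.229], [0.579, 0.338, 0.231], [0.582, 0.333, 0.233]]
w 58031 [[0.593, 0.348, 0.223], [0.582, 0.349, 0.224], [0.583, 0.349, 0.224], [0.588, 0.349, 0.224], [0.585, 0.349, 0.225], [0.589, 0.349, 0.225]]
carrier top z [0.0511 0.0517]
1.0 1073
[[0.587, 0.327, 0.231], [0.586, 0.323, 0.235], [0.581, 0.321, 0.237], [0.588, 0.41, 0.238], [0.573, 0.322, 0.24], [0.582, 0.411, 0.241]]
w 52315 [[0.582, 0.327, 0.234], [0.587, 0.413, 0.235], [0.59, 0.327, 0.235], [0.593, 0.413, 0.235], [0.592, 0.413, 0.235], [0.59, 0.413, 0.235]]
carrier top z [0.0511 0.0517]
t 10.8 tcp [0.5875 0.3706 0.2   ] open 1.003 F [-0.3  0.2  0.4] gf 0.0
```

View pics/s4.png

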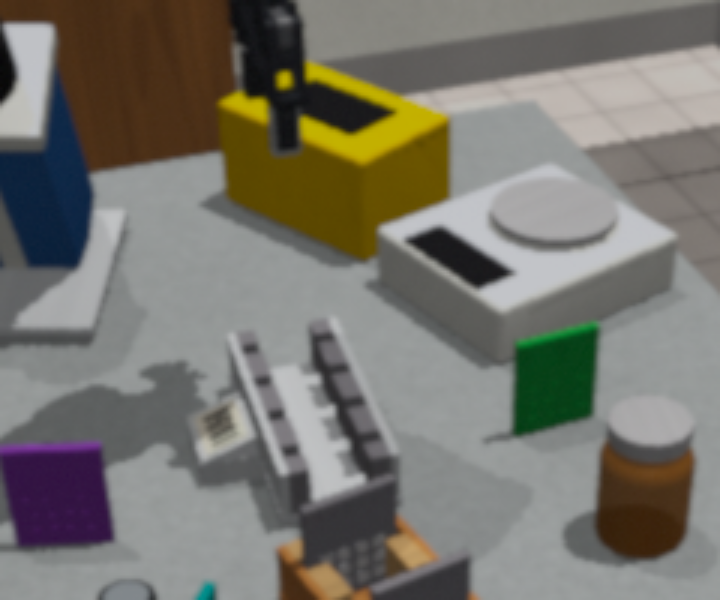

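Both cameras put the shut fingertips about 30 mm higher than the stated TCP and nose length imply. For example, with the TCP at 0.200 the tips read 0.220. I'll confirm this by gently touching a free patch of bench.

```bash
python3 - <<'E'
from h import *
robot.grip(0,40)
robot.goto((.69,.04,.12),down(185)); robot.move_straight((.69,.04,.03),vel=.12); robot.sleep(.2)
h=robot.move_straight((.69,.04,-.03),vel=.025,contact_N=4); print(h); st()
robot.move_straight((.69,.04,.12),vel=.15); st()
E
```

```text
True
t 15.8 tcp [ 0.69    0.04   -0.0211] open 0.001 F [-0.1  0.8  4.8] gf 2.2
t 16.9 tcp [0.6891 0.04   0.1187] open 0.004 F [ 0.5 -0.2  0.3] gf 0.0
```

The touch confirms it: the tips are 21 mm behind the reported TCP, so every commanded height drops by 32 mm. Retrying the cassettes.

```bash
sed -i 's/,\.10))/,.07))/; s/,\.078),vel/,.046),vel/; s/,\.2),down/,.168),down/; s/,\.21)/,.178)/g; s/,\.135)/,.103)/' h.py; sed -n '/^def fetch/,$p' h.py
python3 - <<'E'
from h import *
x,z0=fetch((.5525,.1167),.069)
s=robot.sense()
if s["opening"]>.05:
    f=robot.grab_frame("wrist"); cv2.imwrite("pics/w5.png",f["image"][:,:,::-1]); np.savez("pics/w5.npz",**f)
E
```

```text
def fetch(c,s):
    robot.grip(.4,40)
    robot.goto((*c,.168),down(190.9)); robot.move_straight((*c,.07)); st()
    robot.move_straight((*c,.046),vel=.06,contact_N=10); st()
    robot.grip(0,40); g=st(); z0=g["tcp_pos"][2]
    robot.move_straight((*c,.178),vel=.12); st()
    x=slot(s); robot.goto((*x,.178),down(180+CYAW)); robot.move_straight((*x,.103),vel=.12); robot.sleep(.3); st()
    return x,z0
def lower(x,z0):
    hit=robot.move_straight((*x,z0+.0015),vel=.04,contact_N=8); print("hit",hit); return st()
t 18.9 tcp [0.5534 0.1165 0.0703] open 0.399 F [-0.   0.1 -0.7] gf 0.0
t 19.4 tcp [0.5523 0.1167 0.0457] open 0.4 F [-0.4  0.6  1.5] gf 0.0
t 19.7 tcp [0.5528 0.1169 0.0464] open 0.087 F [-0.4 -1.1  2. ] gf 39.9
t 21.0 tcp [0.5519 0.1165 0.1771] open 0.087 F [-1.2  0.2 -1.2] gf 39.6
t 23.1 tcp [0.5878 0.3709 0.1037] open 0.086 F [ 0.5 -0.8 -0.7] gf 39.6
```

View pics/w5.png

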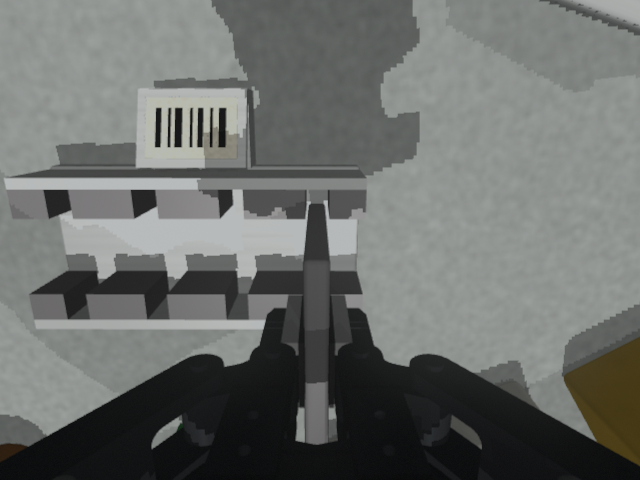

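The cassette is held by its top edge at (317,300) and lines up with the rightmost slot at (317,200). I'll lower it, then bring the second one.

```bash
python3 - <<'E'
from h import *
z0=.0464
s=lower(slot(.069),z0)
if s["tcp_pos"][2]<z0+.004:
    robot.grip(.4); robot.move_straight((*slot(.069),.17)); robot.sleep(.1); st()
    x,z0=fetch((.5700,.0267),-.023)
    s=lower(x,z0)
    if s["tcp_pos"][2]<z0+.004 and s["opening"]>.05:
        robot.grip(.4); robot.move_straight((*x,.17))
        robot.goto((.552,.1,.2),down(180)); st()
        f=robot.grab_frame("top"); np.savez("pics/top6.npz",**f); P=cloud(f)
        p=pick(P,(.5,.66,.19,.42),(.07,.11))
        for lo,hi in ((.24,.31),(.34,.4)):
            q=p[(p[:,1]>lo)&(p[:,1]<hi)]; print(rect(q),np.percentile(q[:,2],95))
        print(slot(.069),slot(-.023))
        for nm,b,zr in [("stopflange",(.58,.72,-.3,-.16),(.02,.031)),("stopknob",(.58,.72,-.3,-.16),(.04,.06)),("scantop",(.5,.6,-.45,-.32),(.118,.14)),("flaskrim",(.4,.54,-.3,-.14),(.12,.14))]: print(nm,rect(pick(P,b,zr)))
E
```

```text
hit False
t 24.6 tcp [0.5877 0.3708 0.0483] open 0.088 F [ 0.6 -0.7  0.1] gf 39.6
t 26.1 tcp [0.5868 0.3702 0.1684] open 0.402 F [-0.1  0.2 -0.5] gf 0.0
t 28.4 tcp [0.5708 0.0271 0.0706] open 0.4 F [ 0.5 -0.5  0.5] gf 0.0
t 29.0 tcp [0.5699 0.0266 0.0457] open 0.396 F [ 0.2  0.1 -0.3] gf 0.0
t 29.3 tcp [0.5704 0.0267 0.0464] open 0.088 F [0.2 0.3 0.7] gf 39.8
t 30.6 tcp [0.5693 0.0267 0.1771] open 0.086 F [-0.8 -0.2 -1.4] gf 39.6
t 32.6 tcp [0.5813 0.2791 0.1037] open 0.083 F [ 0.2  0.8 -0.4] gf 39.5
hit False
t 34.1 tcp [0.5812 0.279  0.0482] open 0.09 F [ 0.1 -0.4 -0.8] gf 39.5
t 36.2 tcp [0.552  0.1019 0.1996] open 0.399 F [ 0.6  0.3 -0.9] gf 0.0Traceback (most recent call last):
  File "<stdin>", line 14, in <module>
    return _quantile_unchecked(
        a, q, axis, out, overwrite_input, method, keepdims, weights)
    return _ureduce(a,
                    func=_quantile_ureduce_func,
    ...<5 lines>...
                    overwrite_input=overwrite_input,
                    method=method)
    r = func(a, **kwargs)
    result = _quantile(arr,
                       quantiles=q,
    ...<2 lines>...
                       out=out,
                       weights=wgt)
    slices_having_nans = np.isnan(arr[-1, ...])
                                  ~~~^^^^^^^^^
IndexError: index -1 is out of bounds for axis 0 with size 0
```

```bash
cat >> h.py <<'E'
from scipy.spatial.transform import Rotation as Rot
LAB=np.array([.512,.3067,.031]); cy=np.array([-np.sin(CYAW*D),np.cos(CYAW*D),0]); cx=np.array([np.cos(CYAW*D),np.sin(CYAW*D),0])
N=-np.sin(.35)*cx+np.cos(.35)*np.array([0,0,1])
def tilt(k):
    "tool z = -N, turned k degrees about it"
    z=-N; y=-cy; R=Rot.from_matrix(np.stack([np.cross(y,z),y,z],1))*Rot.from_euler('z',k,degrees=True)
    return R.as_euler('xyz')
def check(f,items):
    P=cloud(f)
    for nm,b,zr in items:
        p=pick(P,b,zr)
        if len(p)>4: print(nm,len(p),*rect(p),"zmax",np.percentile(p[:,2],95).round(4))
        else: print(nm,len(p))
ITEMS=[("c1",(.52,.66,.24,.31),(.07,.11)),("c2",(.52,.66,.34,.4),(.07,.11)),("stopflange",(.58,.72,-.3,-.16),(.02,.031)),("stopknob",(.58,.72,-.3,-.16),(.04,.06)),("holsterrim",(.49,.59,-.45,-.32),(.042,.055)),("scantop",(.5,.6,-.45,-.32),(.118,.14)),("flaskrim",(.4,.54,-.3,-.14),(.12,.14))]
E
python3 - <<'E'
from h import *
robot.goto((.552,-.1,.25),down(180)); st()
for n in ("top","side"): print(n); check(robot.grab_frame(n),ITEMS)
for k in (0,90,180,270):
    for d in (.138,.2):
        q=robot.inverse_kinematics(LAB+d*N,tilt(k)); print(k,d,None if q is None else np.round(q,2))
for y in (-4,86,176,266):
    for z in (.064,.25):
        q=robot.inverse_kinematics((.5525,-.381,z),down(y)); print(y,z,None if q is None else np.round(q,2))
E
```

```text
t 37.1 tcp [ 0.5524 -0.0971  0.2493] open 0.397 F [ 0.6 -0.3  0. ] gf 0.0
top
c1 327 [0.5808 0.2778 0.0692 0.0095] -3.6 zmax 0.0982
c2 386 [0.5874 0.3697 0.0695 0.0102] -4.2 zmax 0.0981
stopflange 0
stopknob 0
holsterrim 507 [ 0.5523 -0.3812  0.0639  0.0583] -4.1 zmax 0.05
scantop 259 [ 0.5531 -0.3808  0.0308  0.0271] -1.4 zmax 0.1276
flaskrim 0
side
c1 366 [0.5805 0.2759 0.0704 0.0161] -2.3 zmax 0.0963
c2 337 [0.5877 0.3689 0.0694 0.0166] -3.6 zmax 0.0961
stopflange 553 [ 0.647  -0.2441  0.0559  0.0544] 49.5 zmax 0.0283
stopknob 162 [ 0.6471 -0.244   0.0229  0.0229] 18.7 zmax 0.0488
holsterrim 960 [ 0.5521 -0.3816  0.0649  0.0573] -4.0 zmax 0.0492
scantop 433 [ 0.5522 -0.3827  0.032   0.0263] -5.6 zmax 0.1264
flaskrim 382 [ 0.4662 -0.2196  0.055   0.0546] 42.8 zmax 0.1284
0 0.138 [-1.72  0.4   1.14  2.11 -0.23  0.6  -2.13]
0 0.2 [-1.84  0.21  1.15  2.08  0.08  0.73 -2.42]
90 0.138 [-0.44  0.26 -0.44  2.05  0.6   0.73  1.78]
90 0.2 [-0.5   0.15 -0.4   2.02  0.47  0.83  1.89]
180 0.138 [-0.49  0.25 -0.39  2.05  0.58  0.72  0.23]
180 0.2 [-0.46  0.16 -0.44  2.01  0.48  0.84  0.31]
270 0.138 [-0.83  0.23  0.01  2.07  0.44  0.67 -1.22]
270 0.2 [-0.68  0.14 -0.19  2.03  0.43  0.82 -1.21]
-4 0.064 [-0.12  0.9   1.1   1.71 -0.89  1.12 -0.38]
-4 0.25 [-0.13  0.64  1.11  1.54 -0.59  1.33 -0.6 ]
86 0.064 [ 0.22  0.64  0.47  1.69 -0.36  0.89  0.77]
86 0.25 [ 0.17  0.47  0.54  1.52 -0.25  1.22  0.68]
176 0.064 [ 0.36  0.61  0.27  1.69 -0.2   0.87  2.21]
176 0.25 [ 0.33  0.44  0.31  1.51 -0.14  1.21  2.16]
266 0.064 [-0.12  0.9   1.1   1.71 -0.89  1.12 -1.95]
266 0.25 [-0.13  0.64  1.11  1.54 -0.59  1.33 -2.17]
```

Both cassettes stand fully down, with their tops at 0.097. Next is the scanner.

```bash
python3 - <<'E'
from h import *
c=(.5528,-.3815)
robot.goto((*c,.17),down(176)); robot.grip(.5,60); robot.move_straight((*c,.09)); robot.move_straight((*c,.064),vel=.06,contact_N=10); st()
robot.grip(0,60); st()
robot.move_straight((*c,.27),vel=.12); st()
robot.goto((.54,-.05,.27),down(176)); robot.goto(LAB+.2*N,tilt(180)); 
robot.move_straight(LAB+.138*N,vel=.06); robot.sleep(.4); st()
for n in ("wrist","side","top"):
    f=robot.grab_frame(n); np.savez(f"pics/sc_{n}.npz",**f); 
    if n!="top": cv2.imwrite(f"pics/sc_{n}.png",(f["image"] if n=="wrist" else cv2.resize(f["image"][90:290,170:410],(720,600)))[:,:,::-1])
E
```

```text
t 39.9 tcp [ 0.5527 -0.3815  0.0637] open 0.502 F [ 0.   1.1 -0.2] gf 0.0
t 40.1 tcp [ 0.5531 -0.3817  0.0644] open 0.299 F [-0.1 -0.5  1.4] gf 59.0
t 42.0 tcp [ 0.5525 -0.3812  0.2691] open 0.299 F [-0.2 -0.1 -0.8] gf 58.8
t 46.3 tcp [0.4648 0.3101 0.1608] open 0.301 F [ 0.1 -0.2 -1.4] gf 58.9
```

View pics/sc_side.png

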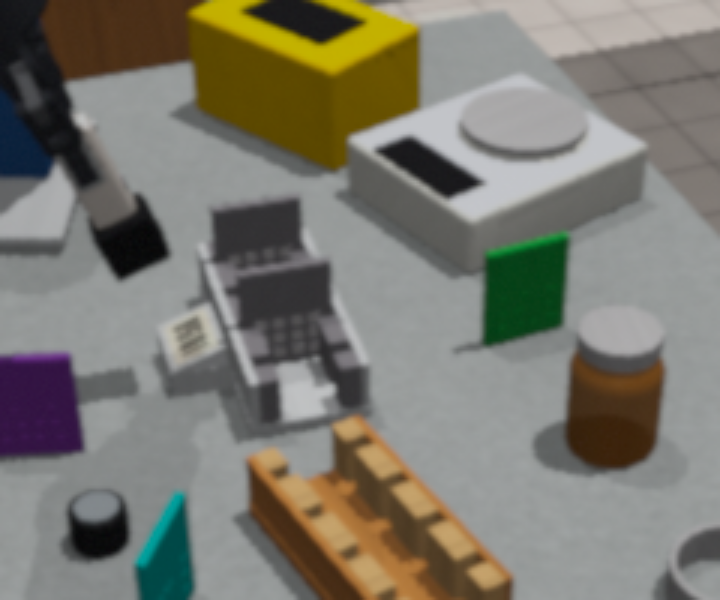

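View pics/sc_wrist.png

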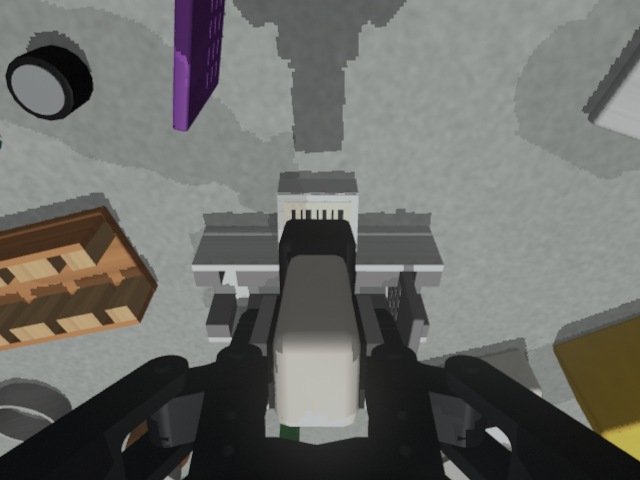

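The scanner points at the label: in the side view the head is at (130,240) and aims down at the label at (190,335). I'll check the head's extents in label coordinates.

```bash
python3 - <<'E'
from h import *
ux=np.cross(cy,N)
for n in ("side","top","wrist"):
    f=dict(np.load(f"pics/sc_{n}.npz")); P=cloud(f); v=f["image"].max(2)
    q=(P-LAB)@np.stack([ux,cy,N],1)
    m=(abs(q[...,0])<.05)&(abs(q[...,1])<.05)&(q[...,2]>.06)&(q[...,2]<.2)
    for nm,mm in (("head",m&(v<70)&(q[...,2]<.125)),("handle",m&(v>110)&(q[...,2]>.125))):
        p=q[mm]
        if len(p)>10: print(n,nm,len(p),"u",np.percentile(p[:,0],[2,98]).round(4),"v",np.percentile(p[:,1],[2,98]).round(4),"w",np.percentile(p[:,2],[2,98]).round(4))
E
```

```text
side head 381 u [-0.0187  0.0218] v [-0.022  -0.0006] w [0.0827 0.123 ]
side handle 130 u [-0.0152  0.0173] v [-0.0173  0.0087] w [0.1292 0.1991]
top head 454 u [-0.0161  0.0227] v [-0.0188  0.0132] w [0.0879 0.1235]
top handle 356 u [0.0009 0.0169] v [-0.0119  0.017 ] w [0.1297 0.1996]
wrist head 3084 u [-0.019   0.0051] v [-0.0174  0.0169] w [0.0868 0.1226]
wrist handle 5771 u [-0.0116  0.0166] v [-0.012   0.0112] w [0.1969 0.2   ]
```

The beam is centred within 2–3 mm at 80 mm range. I'll hold it, then return the scanner.

```bash
python3 - <<'E'
from h import *
robot.sleep(2.2)
robot.move_straight(LAB+.2*N,vel=.08); robot.goto((.54,-.05,.27),down(176))
c=(.5530,-.3816); robot.goto((*c,.27),down(176)); robot.move_straight((*c,.13),vel=.12); robot.sleep(.4); st()
h=robot.move_straight((*c,.0655),vel=.04,contact_N=8); print(h); s=st()
if s["tcp_pos"][2]<.069:
    robot.grip(.5); robot.move_straight((*c,.2),vel=.12); st()
    robot.goto((.62,-.05,.22),down(176))
    for n in ("top","side"): print(n); check(robot.grab_frame(n),ITEMS)
E
```

```text
t 54.0 tcp [ 0.553  -0.3816  0.1302] open 0.297 F [ 0.5  0.2 -0.9] gf 58.9
False
t 55.7 tcp [ 0.5531 -0.3817  0.0658] open 0.301 F [-0.5  0.7 -0.8] gf 58.9
t 57.3 tcp [ 0.5525 -0.3812  0.199 ] open 0.498 F [ 0.8 -0.2 -0.9] gf 0.0
top
c1 332 [0.5808 0.2779 0.0692 0.0095] -4.0 zmax 0.0981
c2 384 [0.5874 0.3695 0.0696 0.0104] -4.0 zmax 0.098
stopflange 475 [ 0.6478 -0.2419  0.0541  0.0541] -66.8 zmax 0.0291
stopknob 119 [ 0.648  -0.2414  0.0223  0.0214] -5.9 zmax 0.0496
holsterrim 512 [ 0.5524 -0.3806  0.0642  0.0582] -4.3 zmax 0.0502
scantop 257 [ 0.5531 -0.3802  0.031   0.0249] -2.0 zmax 0.1277
flaskrim 238 [ 0.4673 -0.2187  0.0544  0.0538] 87.5 zmax 0.1295
side
c1 366 [0.5804 0.2756 0.0699 0.0162] -4.5 zmax 0.0963
c2 342 [0.587  0.3671 0.0694 0.0146] -4.4 zmax 0.0962
stopflange 553 [ 0.6477 -0.2433  0.0557  0.0555] 18.1 zmax 0.0283
stopknob 162 [ 0.6472 -0.2431  0.0238  0.0227] -83.7 zmax 0.0485
holsterrim 964 [ 0.5523 -0.381   0.0651  0.0585] -3.8 zmax 0.0494
scantop 431 [ 0.5522 -0.383   0.0313  0.026 ] -4.8 zmax 0.1261
flaskrim 389 [ 0.4672 -0.219   0.0569  0.0532] 71.5 zmax 0.1283
```

```bash
python3 - <<'E'
from h import *
c=(.6475,-.2423); o=down(160)
robot.goto((*c,.13),o); robot.grip(.6,40); 
f=robot.grab_frame("side"); check(f,[i for i in ITEMS if "stop" in i[0]])
robot.move_straight((*c,.035)); robot.move_straight((*c,.009),vel=.04,contact_N=6); st()
robot.grip(0,40); s=st()
if s["opening"]>.15:
    robot.move_straight((*c,.2),vel=.12)
    robot.goto((.467,-.219,.18),o); robot.sleep(.4); s=st()
    for n in ("side","top"):
        f=robot.grab_frame(n); print(n); check(f,[("flaskrim",(.4,.54,-.3,-.14),(.118,.134)),("flange",(.42,.52,-.27,-.17),(.18,.2)),("taper",(.42,.52,-.27,-.17),(.165,.19)),("under",(.42,.52,-.27,-.17),(.15,.215))])
        np.savez(f"pics/st_{n}.npz",**f)
        if n=="side": cv2.imwrite("pics/st_side.png",cv2.resize(f["image"][240:440,200:440],(720,600))[:,:,::-1])
E
```

```text
stopflange 551 [ 0.6475 -0.2434  0.0552  0.0547] 46.7 zmax 0.0284
stopknob 161 [ 0.647  -0.2439  0.0235  0.0227] -79.0 zmax 0.0485
t 61.4 tcp [ 0.6476 -0.2424  0.009 ] open 0.602 F [ 0.5 -0.3 -0.8] gf 0.0
t 61.8 tcp [ 0.6478 -0.2424  0.0094] open 0.258 F [-1.   0.6  0.8] gf 39.1
t 64.7 tcp [ 0.4675 -0.219   0.1798] open 0.262 F [ 0.5  0.6 -0.5] gf 39.1
side
flaskrim 391 [ 0.4662 -0.2213  0.0533  0.053 ] -20.7 zmax 0.1282
flange 613 [ 0.467  -0.2235  0.0549  0.0511] -9.9 zmax 0.1981
taper 101 [ 0.4632 -0.232   0.0339  0.0149] -19.9 zmax 0.181
under 788 [ 0.467  -0.2235  0.0549  0.0511] -9.9 zmax 0.2108
top
flaskrim 69 [ 0.4679 -0.2062  0.0539  0.029 ] -3.1 zmax 0.1295
flange 181 [ 0.4696 -0.2092  0.0546  0.0305] -10.4 zmax 0.1995
taper 0
under 193 [ 0.4696 -0.2092  0.0546  0.0305] -10.4 zmax 0.2002
```

View pics/st_side.png

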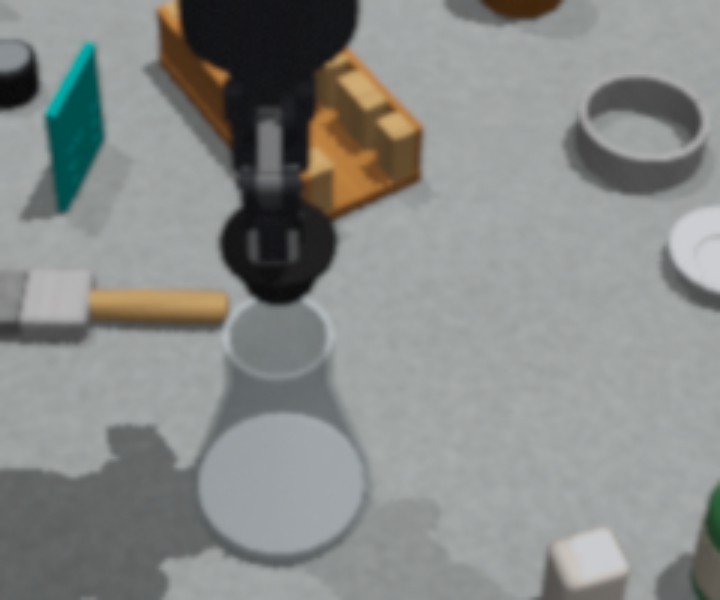

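The stopper is held level right above the mouth: flange at (278,243), rim at (278,335). Lowering it gently.

```bash
python3 - <<'E'
from h import *
h=robot.move_straight((.467,-.2192,.145),vel=.05,contact_N=5); print(h)
if not h:
    h=robot.move_straight((.467,-.2192,.111),vel=.015,contact_N=4); print(h); s=st()
E
```

```text
False
True
t 67.4 tcp [ 0.467  -0.2191  0.1154] open 0.263 F [-1.1  0.7  4.7] gf 39.5
```

```bash
python3 - <<'E'
from h import *
robot.grip(.6); robot.move_straight((.467,-.2192,.23),vel=.12); robot.goto((.6,0,.3),down(176)); robot.sleep(.3); st()
for n in ("top","side"):
    f=robot.grab_frame(n); print(n)
    check(f,ITEMS[:2]+ITEMS[4:6]+[("flange",(.4,.54,-.3,-.14),(.124,.137)),("knob",(.4,.54,-.3,-.14),(.145,.16)),("foot",(.4,.54,-.29,-.15),(.006,.05))])
    if n=="side": cv2.imwrite("pics/end.png",f["image"][:,:,::-1])
E
```

```text
t 70.2 tcp [ 0.5997 -0.0013  0.3   ] open 0.602 F [0.3 0.1 0.2] gf 0.0
top
c1 333 [0.5806 0.2779 0.07   0.0099] -3.8 zmax 0.0983
c2 392 [0.5875 0.3694 0.0695 0.0104] -4.0 zmax 0.0981
holsterrim 504 [ 0.5526 -0.3802  0.0644  0.0582] -3.7 zmax 0.0503
scantop 257 [ 0.5532 -0.3802  0.0316  0.025 ] -6.2 zmax 0.1275
flange 659 [ 0.4673 -0.2198  0.0557  0.0537] 89.4 zmax 0.1351
knob 160 [ 0.4678 -0.219   0.0222  0.0219] 89.7 zmax 0.1557
foot 635 [ 0.4679 -0.2116  0.0953  0.0813] -7.8 zmax 0.0483
side
c1 368 [0.5804 0.2762 0.0696 0.0157] -2.8 zmax 0.0965
c2 344 [0.5876 0.3683 0.0694 0.0159] -3.7 zmax 0.0958
holsterrim 960 [ 0.5523 -0.3816  0.0654  0.0577] -4.1 zmax 0.0493
scantop 429 [ 0.5521 -0.3831  0.0313  0.0259] -6.1 zmax 0.1261
flange 702 [ 0.4666 -0.2218  0.0548  0.0544] -26.7 zmax 0.134
knob 211 [ 0.4673 -0.221   0.024   0.0232] 45.5 zmax 0.1543
foot 1419 [ 0.4613 -0.2369  0.0951  0.0619] -15.9 zmax 0.0476
```

View pics/end.png

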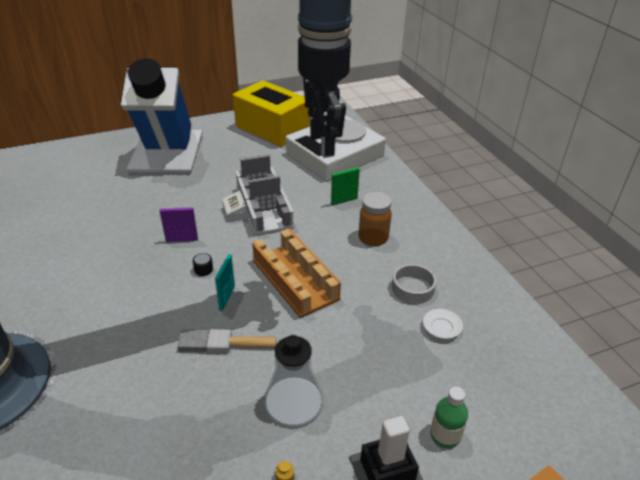

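The rack is empty and both cassettes stand in the carrier at (257,170) and (265,190). The scanner is in its holster at (392,440). The stopper is home in the flask at (293,350), with its knob top at 0.154. Everything else is where it started, so I'm handing in.

```bash
python3 -c "
from plant import robot
print(robot.close_job())"
```

```text
the job is handed in; nothing more can be done
None
```

I handed the job in at about 70 s: the two cassettes present are down in the carrier, the label was scanned, the scanner is back in its holster and the flask is stoppered; no verdict came back.

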